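# Fit the long pestle into the root-stamping frame

## Task

Fit the longest of the three pestles standing in the rack to the stamping frame: lower it upright through the holes of both guide boards, one below the other, until its foot stands in the stone mortar at the bottom, then let go of it. Lower it all the way, do not let it drop, and leave the other two pestles in the rack.

Things in the scene. Friction and masses are not known exactly. Their poses are not given: they have to be found in the camera images.
- long_pestle: The long pestle: a plain round wooden rod, 24 mm in diameter, 200 mm long, about 0.15 kg, standing upright in one of the rack's three wells; the tallest of the three. Origin: centre of its foot; z runs along the rod to its top. Taken near its top from above, its neighbours are too low to be in the way.
- short_pestle: To be left alone: plain round wooden rod, 24 mm in diameter, 100 mm long (top 110 mm above the table), in the same rack. Origin: centre of its foot, z along the rod. The rack: a fixed dark wooden block, 60 by 210 mm, 50 mm high, with three wells of 30 mm diameter in a row, 70 mm apart, their floor 10 mm above the table; the three stand in them in any order.
- masher: The masher, to be left alone: a wooden rod of 24 mm diameter with a wider round head of 42 mm diameter and 30 mm height at its top, 105 mm long in all (top 115 mm above the table), in the same rack. Origin: centre of its foot, z along the rod.
- frame: Fixed wooden stamping frame, base 120 (x) by 200 (y) mm, 116 mm high. Two level guide boards, 12 mm thick, tops 66 and 112 mm above the table, each with a round hole of 44 mm; below them a grey stone mortar block, 80 mm square, top at 34 mm, with a round well of 44 mm, its floor at 22 mm. Holes and well lie on the frame's upright z axis. Origin: centre of the underside, on the table.
Not all that is in view belongs to the job. Leave any pink look-alike of the long_pestle alone.

How it is judged:
By the outcome, as a careful person would: the job done as asked, in the order asked, and still so for the second after the job is handed in, with the robot touching nothing.
It also fails if it takes over 42 s, if anything falls off the work surface, if the arm or the gripper's body presses on something with over 40 N, if the wrist force passes 120 N, or if a joint passes its speed limit or range.

## Robot

A 6-joint arm with a two-finger parallel gripper is mounted at the origin on the work surface. World frame = base frame: x ahead of the robot, y to its left, z up, the work surface at z = 0. Lengths are in m, angles in rad, forces in N, time in s.
With the tool pointing down it reaches from about 0.35 to 0.975 m from the base axis. Payload 4.9 kg.
Tool frame: the origin (TCP) lies at the very end of the fingers, on their centre line; the grasp point (between the pads) lies 19 mm behind it (ctrl.pinch_z is the distance from the TCP to the grasp point, in m); z points along the fingers, y is the line along which they close (so a half turn about z gives the same grasp; the last joint's range is limited). The gripper opens to 85 mm and grips with 20 to 120 N. Pads are 22 mm wide; open, the fingers measure 114 mm over their backs; the gripper's body (76 mm by 85 mm) begins 54 mm behind the grasp point. The pads swing forward as they close: fully open they stand 13 mm farther back than shut.
Start: joints at [-0.119, 0.053, 1.613, -0, 1.476, -0.119], TCP at [0.625, 0, 0.231] pointing down, gripper open.
Joint ranges: [-3.01, 3.01], [-1.01, 2.22], [0.06, 2.58], [-1.02, 4.17], [0.09, 2.62], [-3.14, 3.14]. Speed limits (rad/s): [2.57, 2.57, 3.14, 3.14, 3.14, 3.14].

## Interface

Orientations are given as a rotation vector (axis times angle).
In Python, from station import ctrl, optics gives the robot as it stands. The module is installed in compiled form; this text tells all that it offers.
- The arm moves only by the shell command python3 -m handwheel 'ROWS' [OPENING] [FORCE]. ROWS is JSON, one flat list of numbers, 6 for each row, row after row: the shift along the tool's x, y, z in m, then the turn, a rotation vector about the tool's x, y, z in degrees. A call has 1 to 20 rows; each row shifts and turns the commanded pose from where the row before left it, along the tool's axes as they then stand; what a row does not reach is not made up. A row lasts 1/10 s, in which the tool goes at most 50 mm and 8.59 degrees, less where a joint would pass 70% of its speed; a pose out of reach is approached as far as the arm can. A call is refused whole if a number of a shift passes 0.05 or a number of a turn 8.59, either way. A call with a gripper value outside its range is refused whole. OPENING is the closure, from 0 (fully open) to 1 (shut), set as the call begins (- or left out, the last holds). The fingers move at their own pace and stop on an object; FORCE is the grip in N (left out, the last holds). Time passes only in rows, so rows that do not move let the fingers close. It gives the time, the measured TCP pose, the force and the opening at its end, in the units of the state.
- ctrl.get_obs(): the state, without advancing time (a new reading comes with each control period).
- optics.get_image(name): name is "scene" or "side" or "wrist"; returns (picture, depth): 400x640x3 uint8, red, green, blue; 400x640 float32, m along the optical axis (not along the pixel's ray), 0 where there is no reading.
- optics.get_calibration(name): a dict with "fovy" (degrees; the focal length in pixels is half the picture's height over the tangent of half this angle, whatever the lens; pixels are square), "cx", "cy" (the principal point, pixels), "rvec" (rotation vector, rad) and "tvec" (3), from world to camera coordinates, as OpenCV has them; the wrist camera has in their place "mount" (4x4, takes a point from camera to tool coordinates, whose origin is the TCP and whose axes are the flange's). Camera axes: x right, y down, z forward; pixel columns grow to the right and rows downward; lengths in m; the calibration is good to about 2 mm. The wrist camera is an equidistant fisheye: a pixel r from the principal point sees the ray r / f radians off the axis. A picture is of the moment at which its call begins: read the wrist's pose just before it. get_calibration takes no time and is no camera call.
- ctrl.finish_job(): hands the job in, once; it reports no verdict.
The state is a dict: "t": time; "q": joint angles; "dq": joint speeds; "effort": joint torques, N m; "tool_pos": TCP position; "tool_rot": TCP orientation; "contact_force": force on the tool from outside, world axes, zero at the start; "wrist_torque": the same for the moment, N m; "opening": finger opening in m.
Only numpy, scipy, OpenCV 4.12 (cv2) and the standard library are available. Lean on these libraries where they do the work, as an engineer would, in place of code of your own. Each camera call takes 0.05 s, during which the arm holds its last target. There are 200 camera calls.

## Working session

There is one attempt and no reset: what is moved stays moved. The work goes in short steps, Python scripts to look and compute and a shell command to move; the robot and the scene stay as the last step left them, time stands still between calls to the robot, and variables do not carry over. Pictures are saved under pics/ and viewed, on a budget of 10 in all, crops included, one or two more only if the job needs it, and the job is handed in when it is done.

```bash
mkdir -p pics; cat > h.py <<'E'
import numpy as np, cv2
from scipy.spatial.transform import Rotation as R
from station import ctrl, optics
def K(c,im): 
    return (im.shape[0]/2)/np.tan(np.radians(c["fovy"])/2)
def cloud(name,d):  # world points of each pixel by depth (pinhole cams)
    c=optics.get_calibration(name); f=K(c,d); v,u=np.mgrid[:d.shape[0],:d.shape[1]]
    P=np.stack([(u-c["cx"])/f*d,(v-c["cy"])/f*d,d],-1)
    Rm=R.from_rotvec(np.ravel(c["rvec"])).as_matrix()
    return (P-np.ravel(c["tvec"]))@Rm
def save(n,im): cv2.imwrite("pics/"+n,cv2.cvtColor(im,cv2.COLOR_RGB2BGR))
E
python3 - <<'E'
from h import *
o=ctrl.get_obs(); print(o, ctrl.pinch_z)
ims=[]
for n in("scene","side"):
    im,d=optics.get_image(n); np.savez("pics/"+n+"0.npz",im=im,d=d); ims.append(im)
    print(optics.get_calibration(n),(d==0).mean())
print(optics.get_calibration("wrist"))
save("a.png",cv2.resize(np.vstack(ims),(480,600),interpolation=cv2.INTER_AREA))
save("scene0.png",ims[0]);save("side0.png",ims[1])
E
```

```text
{'t': 0.0, 'q': array([-1.18971466e-01,  5.33697416e-02,  1.61429963e+00,  1.19933910e-05,
        1.47599289e+00, -1.18995076e-01]), 'dq': array([ 0.00039804,  0.00081062, -0.00036903,  0.00011341, -0.00194987,
        0.00067578]), 'effort': array([ 2.70554956e-04, -3.93670499e+01, -3.70175600e+01, -1.62778279e-04,
        6.93513779e-03, -6.06393527e-06]), 'tool_pos': array([6.24376789e-01, 9.61068925e-05, 2.30051664e-01]), 'tool_rot': array([-2.22026054e+00, -2.22031042e+00,  1.99386037e-03]), 'contact_force': array([-0.61215519, -0.29557565,  0.70921547]), 'wrist_torque': array([-0.01008344, -0.07093865,  0.00715499]), 'opening': 0.08546436881609294} 0.0187
{'fovy': 45.538628174281214, 'cx': 320.7658969101596, 'cy': 204.21978989663603, 'rvec': array([ 1.08213643,  2.4817125 , -0.91129727]), 'tvec': array([ 0.34936499, -0.30049983,  1.32099637])} 0.00409375
{'fovy': 45.08182445376798, 'cx': 320.0317649733539, 'cy': 200.65681578438117, 'rvec': array([ 2.03152614, -0.84665057,  0.46555928]), 'tvec': array([-0.35091136,  0.26627968,  0.81129948])} 0.00426171875
{'fovy': 65.70646984690485, 'cx': 321.66554443299606, 'cy': 197.03037377029545, 'mount': array([[-8.06185157e-05, -9.64620001e-01, -2.63644168e-01,
         6.64061805e-02],
       [ 9.99999688e-01,  1.29565065e-04, -7.79837253e-04,
        -1.58331749e-03],
       [ 7.86405686e-04, -2.63644148e-01,  9.64619689e-01,
        -1.43064020e-01],
       [ 0.00000000e+00,  0.00000000e+00,  0.00000000e+00,
         1.00000000e+00]])}
```

View pics/scene0.png

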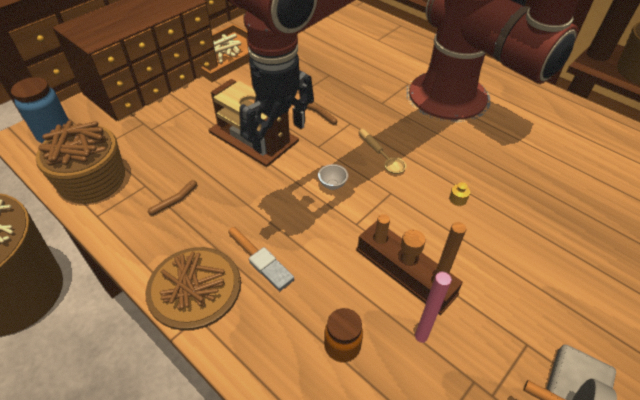

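View pics/side0.png

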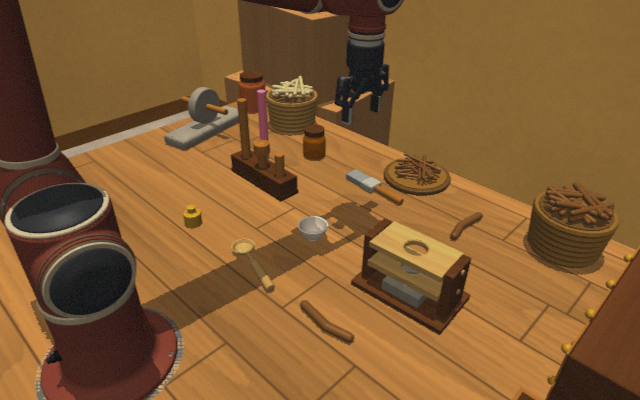

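Scene: rack with short pestle top (383,219), masher (412,238), long pestle top (457,229); the pink look-alike (443,280) stands outside the rack. Side: long top (243,101), pink (262,95), masher (261,145), short (279,157); frame top board hole near (416,247). The long one is the brown rod at the rack's end, the tallest in the rack. I confirm this with a crop and measure it.

```bash
python3 - <<'E'
from h import *
S={n:np.load(f"pics/{n}0.npz") for n in("scene","side")}
def ray(n,u,v):
    c=optics.get_calibration(n); f=200/np.tan(np.radians(c["fovy"])/2)
    Rm=R.from_rotvec(c["rvec"]).as_matrix(); d=np.array([(u-c["cx"])/f,(v-c["cy"])/f,1])@Rm
    return -c["tvec"]@Rm, d/np.linalg.norm(d)
def tri(a,b):
    (p,d),(q,e)=ray("scene",*a),ray("side",*b)
    s=np.linalg.lstsq(np.stack([d,-e],1),q-p,rcond=None)[0]
    A,B=p+s[0]*d,q+s[1]*e; return (A+B)/2,np.linalg.norm(A-B)
print("long top tri",tri((457,229),(243,101)));print("pink",tri((443,279),(262,92)))
# depth-based top points
for n in S:
    X=cloud(n,S[n]["d"])
    (u0,u1,v0,v1)={"scene":(355,470,205,310),"side":(228,300,85,200)}[n]
    P=X[v0:v1,u0:u1].reshape(-1,3); I=S[n]["im"][v0:v1,u0:u1].reshape(-1,3).astype(int)
    m=(P[:,2]>.19)&(P[:,2]<.23)&(I[:,2]<I[:,1]); print(n,"long z>.19 n",m.sum(),np.median(P[m],0),P[m,2].max(),P[m].min(0),P[m].max(0))
    for z0 in (.1,.15): 
        k=(abs(P[:,2]-z0-.01)<.012)&(I[:,2]<I[:,1]); print(z0,k.sum(),np.median(P[k],0))
    m=(abs(P[:,2]-.05)<.004); print("racktop",cv2.minAreaRect((P[m,:2]*1000).astype(np.float32)),m.sum())
# frame
X=cloud("side",S["side"]["d"]);im=S["side"]["im"]
sub=np.zeros(X.shape[:2],bool);sub[210:330,345:475]=1
m=sub&(abs(X[...,2]-.112)<.006);print("board z",np.median(X[m][:,2]),m.sum(),cv2.minAreaRect((X[m][:,:2]*1000).astype(np.float32)))
# hole: pixels enclosed by the board mask
cs,h=cv2.findContours(m.astype(np.uint8),cv2.RETR_CCOMP,cv2.CHAIN_APPROX_NONE)
for c,hh in zip(cs,h[0]):
    if hh[3]>=0 and cv2.contourArea(c)>40:
        q=[]
        for u,v in c[:,0]:
            p,d=ray("side",u,v);q.append((p+d*(.112-p[2])/d[2])[:2])
        print("hole",cv2.boundingRect(c),cv2.minEnclosingCircle(np.float32(q)),cv2.fitEllipse(np.float32(q)*1000))
a=cv2.resize(S["scene"]["im"][205:345,350:490],(400,400));b=cv2.resize(S["side"]["im"][80:210,215:345],(400,400))
save("crop1.png",np.hstack([a,b]))
E
```

```text
long top tri (array([0.55139545, 0.32464033, 0.20734581]), np.float64(0.001938471999030888))
pink (array([0.63923318, 0.35737891, 0.19834711]), np.float64(0.0031964367128240493))
scene long z>.19 n 255 [0.55447012 0.32725701 0.20860036] 0.21273333872428418 [0.5367587  0.3143751  0.19014821] [0.64440934 0.34826083 0.21273334]
0.1 708 [0.55321611 0.25728197 0.11342165]
0.15 136 [0.55807705 0.32920243 0.16072871]
racktop ((546.0170288085938, 255.13558959960938), (207.42095947265625, 59.10433578491211), 88.6951904296875) 1819
side long z>.19 n 103 [0.5466206  0.31974233 0.20340299] 0.21319801543810524 [0.53647262 0.31259671 0.19009301] [0.65100913 0.36430483 0.21319802]
0.1 734 [0.77094264 0.40516859 0.10562144]
0.15 89 [0.54552463 0.32026343 0.15968384]
racktop ((681.9771728515625, 394.2457275390625), (579.3002319335938, 194.0331573486328), 48.862701416015625) 770
board z 0.11340379491403882 2909 ((485.72418212890625, -262.93243408203125), (89.61486053466797, 190.52725219726562), 4.405215740203857)
hole (404, 242, 25, 15) ((0.48323336243629456, -0.2629042863845825), 0.02224290743470192) ((483.2865295410156, -262.91583251953125), (39.77983093261719, 42.788475036621094), 33.78187561035156)
```

View pics/crop1.png

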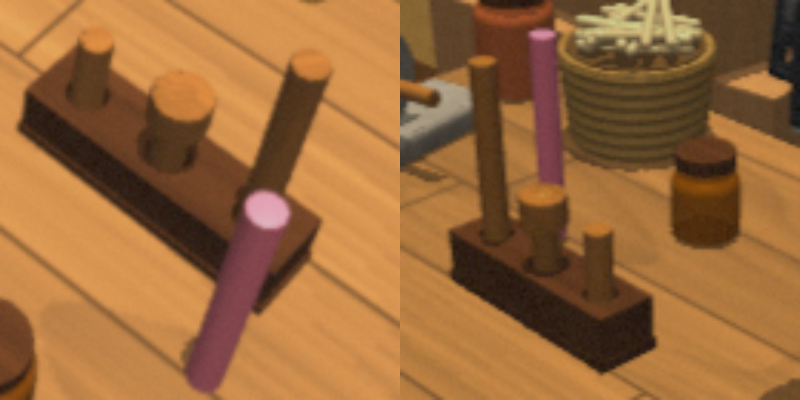

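The crop confirms it: the long pestle (left panel top (310,65), right panel (483,62)) stands in the rack's end well. The pink rod stands outside the rack. Moving above the long pestle.

```bash
python3 -m handwheel '[0.015,-0.003,-0.006,0,0,0, 0.03,-0.007,-0.006,0,0,0, 0.036,-0.008,-0.006,0,0,0, 0.036,-0.008,-0.006,0,0,0, 0.036,-0.008,-0.006,0,0,0, 0.036,-0.008,0,0,0,0, 0.036,-0.008,0,0,0,0, 0.036,-0.008,0,0,0,0, 0.03,-0.008,0,0,0,0, 0.02,-0.004,0,0,0,0, 0.013,-0.003,0,0,0,0, 0,0,0,0,0,0, 0,0,0,0,0,0]' 0
cat >> h.py <<'E'
def wray(uv,o):  # wrist fisheye pixels -> origin, world dirs
    c=optics.get_calibration("wrist"); f=200/np.tan(np.radians(c["fovy"])/2)
    d=np.atleast_2d(uv)-[c["cx"],c["cy"]]; r=np.linalg.norm(d,axis=1,keepdims=True)+1e-9
    D=np.hstack([d/r*np.sin(r/f),np.cos(r/f)])
    Rt=R.from_rotvec(o["tool_rot"]).as_matrix(); M=c["mount"]
    return o["tool_pos"]+Rt@M[:3,3], D@(Rt@M[:3,:3]).T
def onplane(uv,o,z):
    p,D=wray(uv,o); return p+D*((z-p[2])/D[:,2:])
def wlook(n):
    o=ctrl.get_obs(); im,d=optics.get_image("wrist"); save(n+".png",im)
    np.savez("pics/"+n+".npz",im=im,d=d,**{k:o[k] for k in("tool_pos","tool_rot")}); print(o["t"],o["tool_pos"],o["tool_rot"]); return o,im,d
E
python3 -c "
from h import *
wlook('w1')"
```

```text
t: 1.4
tool_pos: [0.5519, 0.3238, 0.2613]
tool_rot: [2.221, 2.221, -0.001]
contact_force: [-0.8, 0.0, -0.2]
opening: 0.0851
1.4 [0.55188142 0.32380716 0.26132479] [ 2.22102178e+00  2.22137144e+00 -5.88436089e-04]
```

View pics/w1.png

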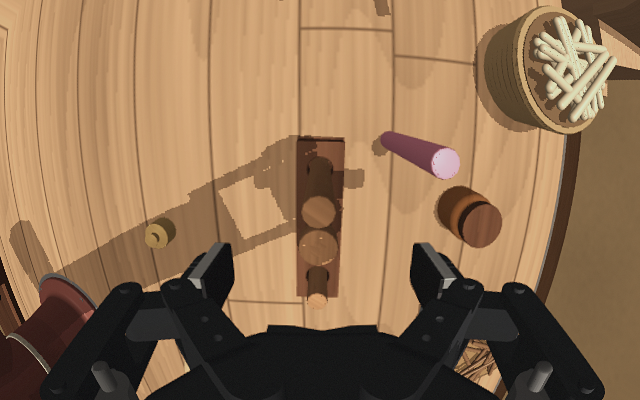

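Wrist: long pestle top disc at about (319,212), masher at (319,248), short pestle at (317,299), pink at (446,163), and fingers at (210,270) and (435,270), clear of the pink.

```bash
python3 - <<'E'
from h import *
z=dict(np.load("pics/w1.npz")); d=z["d"]; print(d[212,319],d[163,446])
m=np.zeros(d.shape,np.uint8); s=(slice(185,240),slice(295,345)); m[s]=abs(d[s]-d[212,319])<.006
n,l,st,ce=cv2.connectedComponentsWithStats(m); k=l[212,319]; print(st[k],ce[k])
ce=ce[k]; p,D=wray(ce,z); c=optics.get_calibration("wrist"); f=200/np.tan(np.radians(c["fovy"])/2)
r=np.hypot(*(ce-[c["cx"],c["cy"]]))/f; print("depth pt",p+D*d[212,319]/np.cos(r))
for h in (.205,.21): print(onplane(ce,z,h), "pink",onplane((446,163),z,h))
E
```

```text
0.20359069 0.20506677
[301 191  36  37 981] [318.22324159 209.91641182]
depth pt [[0.54787547 0.32833369 0.21023818]]
[[0.54781027 0.32666198 0.205     ]] pink [[0.63550422 0.35993986 0.205     ]]
[[0.54787251 0.32825767 0.21      ]] pink [[0.63336704 0.36070092 0.21      ]]
```

```bash
python3 -m handwheel '[0.0025,-0.003,0.01,0,0,0, 0,0,0.02,0,0,0, 0,0,0.02,0,0,0, 0,0,0.02,0,0,0, 0,0,0.016,0,0,0, 0,0,0.01,0,0,0, 0,0,0,0,0,0, 0,0,0,0,0,0]' 0
python3 -m handwheel '[0,0,0,0,0,0, 0,0,0,0,0,0, 0,0,0,0,0,0, 0,0,0,0,0,0, 0,0,0,0,0,0, 0,0,0,0,0,0, 0,0,0,0,0,0, 0,0,0,0,0,0]' 1 50
```

```text
t: 2.25
tool_pos: [0.5493, 0.3265, 0.1658]
tool_rot: [2.222, 2.221, 0.001]
contact_force: [0.1, -0.3, 0.2]
opening: 0.0856
t: 3.05
tool_pos: [0.5493, 0.3267, 0.1659]
tool_rot: [2.221, 2.221, 0.001]
contact_force: [-0.6, -0.5, 2.6]
opening: 0.0225
```

Gripped (22.5 mm opening). Lifting straight up, clear of the well and the frame's height.

```bash
python3 -m handwheel '[0,0,-0.005,0,0,0, 0,0,-0.01,0,0,0, 0,0,-0.015,0,0,0, 0,0,-0.02,0,0,0, 0,0,-0.025,0,0,0, 0,0,-0.025,0,0,0, 0,0,-0.025,0,0,0, 0,0,-0.02,0,0,0, 0,0,-0.015,0,0,0, 0,0,-0.005,0,0,0, 0,0,0,0,0,0, 0,0,0,0,0,0]'
```

```text
t: 4.25
tool_pos: [0.5486, 0.3263, 0.329]
tool_rot: [-2.221, -2.221, 0.003]
contact_force: [0.4, -0.1, -1.7]
opening: 0.0229
```

```bash
python3 -m handwheel '[-0.01,-0.001,0,0,0,0, -0.02,-0.004,0,0,0,0, -0.03,-0.004,0,0,0,0, -0.04,-0.004,0,0,0,0, -0.04,-0.004,0,0,0,0, -0.04,-0.004,0,0,0,0, -0.04,-0.004,0,0,0,0, -0.04,-0.004,0,0,0,0, -0.04,-0.004,0,0,0,0, -0.04,-0.004,0,0,0,0, -0.04,-0.004,0,0,0,0, -0.04,-0.004,0,0,0,0, -0.04,-0.004,0,0,0,0, -0.04,-0.004,0,0,0,0, -0.04,-0.004,0,0,0,0, -0.03,-0.004,0,0,0,0, -0.014,-0.004,0,0,0,0, -0.005,0,0,0,0,0, 0,0,0,0,0,0, 0,0,0,0,0,0]'
python3 - <<'E'
from h import *
wlook('w2'); ims=[]
for n in("side","scene"):
    im,d=optics.get_image(n); np.savez("pics/"+n+"1.npz",im=im,d=d); ims.append(im)
w=cv2.imread("pics/w2.png")[:,:,::-1]
a=cv2.resize(w,(400,250)); b=cv2.resize(ims[0][100:340,300:500],(400,480)); 
c=cv2.resize(ims[1][60:170,190:320],(400,338))
print("mosaic")
out=np.zeros((600,800,3),np.uint8); out[:250,:400]=a; out[260:598,:400]=c; out[:480,400:]=b; save("m1.png",out)
E
```

```text
t: 6.25
tool_pos: [0.4841, -0.2614, 0.3302]
tool_rot: [-2.22, -2.222, -0.001]
contact_force: [0.2, -0.3, -1.7]
opening: 0.0229
6.25 [ 0.48413345 -0.26141717  0.33018226] [-2.21971232e+00 -2.22245286e+00 -6.98153427e-04]
mosaic
```

View pics/m1.png

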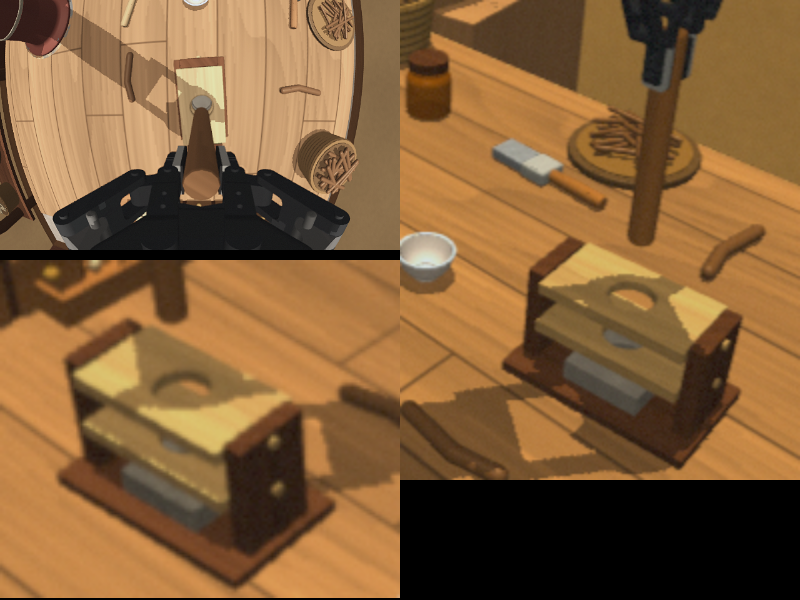

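The mosaic shows the rod held about upright above the frame. The hole is at about side (416,247), scene (250,100) and wrist (322,165). Next I measure the hole in both fixed views, and the rod's axis from depth.

```bash
python3 - <<'E'
from h import *
def fixray(n,uv):
    c=optics.get_calibration(n); f=200/np.tan(np.radians(c["fovy"])/2)
    Rm=R.from_rotvec(c["rvec"]).as_matrix(); uv=np.atleast_2d(uv)
    D=np.c_[(uv-[c["cx"],c["cy"]])/f,np.ones(len(uv))]@Rm; return -c["tvec"]@Rm,D
for n,(v0,v1,u0,u1) in {"side":(210,330,345,475),"scene":(75,140,205,305)}.items():
    z=np.load(f"pics/{n}1.npz"); X=cloud(n,z["d"])
    sub=np.zeros(X.shape[:2],bool); sub[v0:v1,u0:u1]=1
    m=sub&(abs(X[...,2]-.112)<.008); print(n,"board z",np.median(X[m][:,2]))
    cs,h=cv2.findContours(m.astype(np.uint8),cv2.RETR_CCOMP,cv2.CHAIN_APPROX_NONE)
    for c,hh in zip(cs,h[0]):
        if hh[3]>=0 and cv2.contourArea(c)>40:
            p,D=fixray(n,c[:,0]); q=(p+D*((.112-p[2])/D[:,2:]))[:,:2]
            print(" hole",cv2.boundingRect(c),cv2.fitEllipse(np.float32(q)*1000))
    # rod: points between z .18 and .32 near tool axis
    k=(np.hypot(X[...,0]-.484,X[...,1]+.262)<.04)&(X[...,2]>.16)&(X[...,2]<.30)
    # silhouette centre ray per row -> at z
    for za in (.19,.22,.25,.28):
        kk=k&(abs(X[...,2]-za)<.012); 
        if kk.sum()>8:
            P=X[kk]; cam=fixray(n,[[320,200]])[0]; md=np.median(P,0); 
            vv,uu=np.nonzero(kk); uc=[(uu[vv==r].min()+uu[vv==r].max())/2 for r in set(vv)]; 
            p,D=fixray(n,np.c_[uc,list(set(vv))]); g=p+D*((za-p[2])/D[:,2:]) if 0 else None
            dirh=(md-cam)[:2]/np.linalg.norm((md-cam)[:2]); lat=np.array([-dirh[1],dirh[0]])
            pc=p+D.mean(0)*(np.dot(np.array([.484,-.2615])-p[:2],dirh)/np.dot(D.mean(0)[:2],dirh))
            print(" rod z",za,kk.sum(),"surf",md.round(4),"axis est",np.round(pc,4))
    kf=(np.hypot(X[...,0]-.484,X[...,1]+.262)<.04)&(X[...,2]>.14)&(X[...,2]<.30); print(" lowest",np.percentile(X[kf][:,2],[0,1]))
z=dict(np.load("pics/w2.npz")); im=z["im"]; save("w2c.png",cv2.resize(im[80:340,220:420],(600,780))[:600])
E
```

```text
side board z 0.11346848491417368
 hole (404, 241, 25, 16) ((482.30548095703125, -263.08935546875), (37.8634033203125, 42.399356842041016), 22.572996139526367)
 rod z 0.19 155 surf [ 0.4769 -0.2663  0.1906] axis est [ 0.4833 -0.2602  0.1878]
 rod z 0.22 166 surf [ 0.4768 -0.2664  0.2201] axis est [ 0.4841 -0.2616  0.2156]
 rod z 0.25 179 surf [ 0.4769 -0.2664  0.2504] axis est [ 0.4836 -0.2608  0.247 ]
 rod z 0.28 188 surf [ 0.4764 -0.2664  0.2801] axis est [ 0.484  -0.2614  0.2773]
 lowest [0.17680256 0.17888329]
scene board z 0.11325387836746292
 hole (239, 97, 20, 12) ((485.6443176269531, -257.88226318359375), (38.3255615234375, 43.82594680786133), 63.88710021972656)
 rod z 0.19 104 surf [ 0.4889 -0.2538  0.1899] axis est [ 0.4826 -0.2605  0.1863]
 rod z 0.22 105 surf [ 0.4889 -0.2541  0.2202] axis est [ 0.4827 -0.2605  0.2156]
 rod z 0.25 114 surf [ 0.4891 -0.2533  0.25  ] axis est [ 0.4822 -0.2602  0.2472]
 rod z 0.28 126 surf [ 0.4896 -0.2534  0.2799] axis est [ 0.4828 -0.2606  0.2763]
 lowest [0.17724655 0.17925147]
```

View pics/w2c.png

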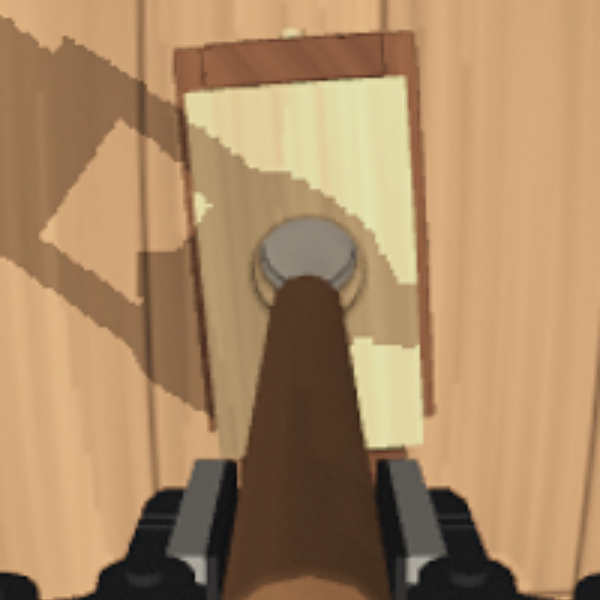

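The rod is vertical, with its axis at (0.483,-0.261). The hole averages to (0.484,-0.2605), from opposite sides, so no correction is needed with 10 mm clearance. The foot is at about 0.174, so it is about 0.152 down to the mortar floor.

```bash
python3 -m handwheel '[0,0,0.005,0,0,0, 0,0.001,0.01,0,0,0, 0,0,0.015,0,0,0, 0,0,0.015,0,0,0, 0,0,0.015,0,0,0, 0,0,0.015,0,0,0, 0,0,0.015,0,0,0, 0,0,0.015,0,0,0, 0,0,0.015,0,0,0, 0,0,0.01,0,0,0, 0,0,0.007,0,0,0, 0,0,0.004,0,0,0, 0,0,0,0,0,0, 0,0,0,0,0,0]'
python3 -m handwheel '[0,0,0.002,0,0,0, 0,0,0.002,0,0,0, 0,0,0.002,0,0,0, 0,0,0.001,0,0,0, 0,0,0,0,0,0, 0,0,0,0,0,0]'
```

```text
t: 7.8
tool_pos: [0.4853, -0.2627, 0.19]
tool_rot: [2.221, 2.221, 0.0]
contact_force: [-0.5, -0.1, -0.3]
opening: 0.0225
t: 8.4
tool_pos: [0.485, -0.2625, 0.1823]
tool_rot: [-2.221, -2.221, -0.0]
contact_force: [1.4, 0.9, -0.6]
opening: 0.0228
```

```bash
python3 -m handwheel '[0,0,0.001,0,0,0, 0,0,0.001,0,0,0, 0,0,0,0,0,0, 0,0,0,0,0,0]'
python3 -m handwheel '[0,0,0.001,0,0,0, 0,0,0.001,0,0,0, 0,0,0,0,0,0, 0,0,0,0,0,0]'
```

```text
t: 8.8
tool_pos: [0.485, -0.2625, 0.1803]
tool_rot: [-2.221, -2.221, 0.0]
contact_force: [0.5, 0.6, -1.0]
opening: 0.0232
t: 9.2
tool_pos: [0.485, -0.2625, 0.1782]
tool_rot: [-2.221, -2.221, 0.0]
contact_force: [-0.8, -1.1, -1.2]
opening: 0.023
```

```bash
python3 - <<'E'
from h import *
im,d=optics.get_image("side"); X=cloud("side",d); im2,d2=optics.get_image("scene")
save("s2.png",np.hstack([cv2.resize(im[150:340,340:480],(400,543)),cv2.resize(im2[20:170,200:310],(398,543))]))
E
```

```text
(no output)
```

View pics/s2.png

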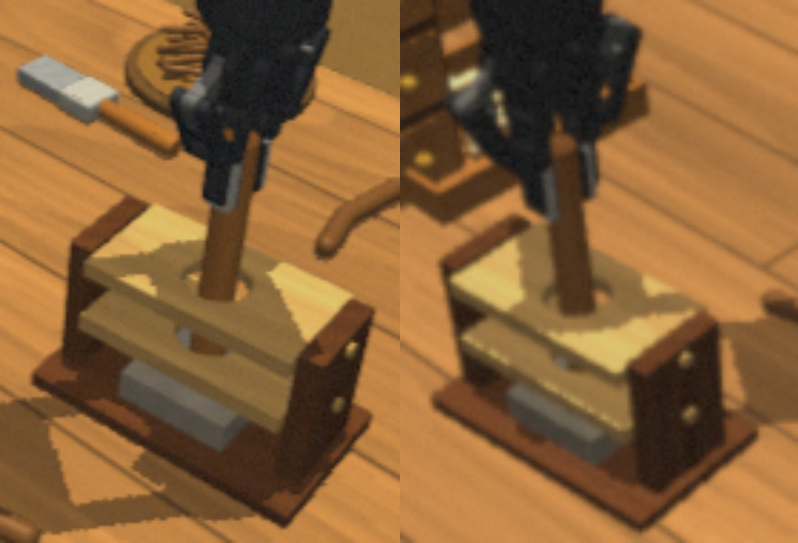

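The rod passes through the upper board (220,290) and the lower board (205,345), upright and well centred. There is no floor contact yet, so I go on in small steps.

```bash
python3 -m handwheel '[0,0,0.0005,0,0,0, 0,0,0.0005,0,0,0, 0,0,0,0,0,0]'
python3 -m handwheel '[0,0,0.0005,0,0,0, 0,0,0.0005,0,0,0, 0,0,0,0,0,0]'
python3 -m handwheel '[0,0,0.0005,0,0,0, 0,0,0.0005,0,0,0, 0,0,0,0,0,0]'
```

```text
t: 9.6
tool_pos: [0.4851, -0.2627, 0.1778]
tool_rot: [2.221, 2.221, -0.0]
contact_force: [-0.3, -0.5, 2.0]
opening: 0.0227
t: 9.9
tool_pos: [0.4854, -0.2629, 0.1778]
tool_rot: [2.22, 2.22, -0.0]
contact_force: [-1.8, 0.3, 5.6]
opening: 0.0231
t: 10.2
tool_pos: [0.4856, -0.2631, 0.1778]
tool_rot: [2.22, 2.22, -0.0]
contact_force: [-2.3, 1.5, 8.7]
opening: 0.0228
```

Floor contact at TCP z 0.1778, which matches the expected 0.178. Easing off the press, then releasing.

```bash
python3 -m handwheel '[0,0,-0.001,0,0,0, 0,0,-0.001,0,0,0, 0,0,0,0,0,0, 0,0,0,0,0,0]'
python3 -m handwheel '[0,0,0,0,0,0, 0,0,0,0,0,0, 0,0,0,0,0,0, 0,0,0,0,0,0, 0,0,0,0,0,0, 0,0,0,0,0,0, 0,0,0,0,0,0, 0,0,0,0,0,0]' 0
python3 -m handwheel '[0,0,-0.005,0,0,0, 0,0,-0.01,0,0,0, 0,0,-0.02,0,0,0, 0,0,-0.02,0,0,0, 0,0,-0.02,0,0,0, 0,0,-0.02,0,0,0, 0,0,-0.02,0,0,0, 0,0,-0.01,0,0,0, 0,0,0,0,0,0, 0,0,0,0,0,0]'
python3 - <<'E'
from h import *
im,d=optics.get_image("side"); im2,d2=optics.get_image("scene")
for n,D in(("side",d),("scene",d2)):
    X=cloud(n,D); k=(np.hypot(X[...,0]-.484,X[...,1]+.262)<.04)
    print(n,"top",np.percentile(X[k&(X[...,2]>.19)&(X[...,2]<.245)][:,2],[90,99]))
    for z in(.13,.16,.19,.21): print(z,np.median(X[k&(abs(X[...,2]-z)<.008)],0).round(4))
save("s3.png",np.hstack([cv2.resize(im[80:340,220:480],(400,400)),cv2.resize(im2[10:310,190:490],(400,400))]))
E
```

```text
t: 10.6
tool_pos: [0.4852, -0.2627, 0.1778]
tool_rot: [2.221, 2.221, 0.0]
contact_force: [-0.2, 0.4, 5.0]
opening: 0.0227
t: 11.4
tool_pos: [0.485, -0.2625, 0.1774]
tool_rot: [2.221, 2.221, 0.0]
contact_force: [0.2, -0.2, 0.1]
opening: 0.0853
t: 12.4
tool_pos: [0.4849, -0.2624, 0.3019]
tool_rot: [-2.221, -2.221, 0.0]
contact_force: [-0.2, -0.4, -0.3]
opening: 0.0853
side top [0.22333169 0.22469473]
0.13 [ 0.4781 -0.2682  0.1297]
0.16 [ 0.4785 -0.2675  0.1601]
0.19 [ 0.4784 -0.2682  0.19  ]
0.21 [ 0.478  -0.2682  0.2098]
scene top [0.22339676 0.22536322]
0.13 [ 0.4911 -0.256   0.129 ]
0.16 [ 0.4911 -0.2551  0.1592]
0.19 [ 0.4899 -0.2551  0.19  ]
0.21 [ 0.49   -0.2553  0.2092]
```

View pics/s3.png

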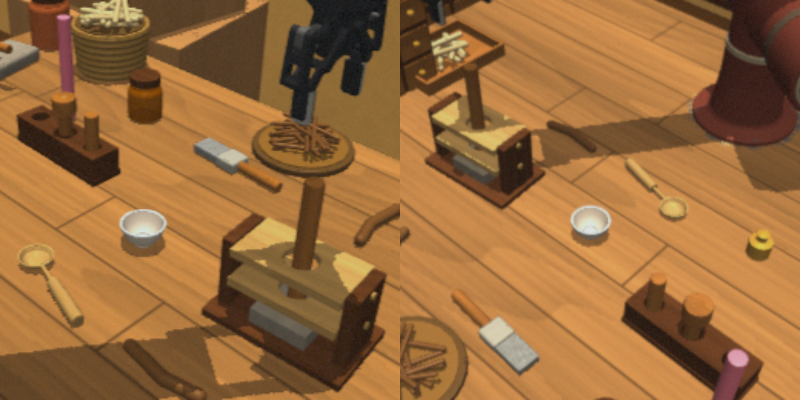

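The pestle stands upright in the frame with its top at about 0.223 (0.222 expected when seated). The other two are still in the rack, the pink rod is untouched, and the gripper is clear.

```bash
python3 -c "
from station import ctrl
print(ctrl.finish_job())"
```

```text
the job is handed in; nothing more can be done
None
```

The long pestle is fitted: I took it from the rack's end well and lowered it through both guide boards until its foot stood on the mortar floor. Then I let go and withdrew the gripper upwards. It took about 12.5 s of the 42 s allowed.

- **Seating:** floor contact came at TCP height 0.1778 m, where I expected 0.178. The press I read was about 9 N at most, and I eased it to 5 N before opening. After release the top stands about 0.223 m above the table, against 0.222 m for fully seated.
- **Upright:** both fixed cameras show the rod vertical to within about 1 mm.
- **Everything else:** the short pestle and masher are still in the rack, and the pink rod is standing untouched.
- **Disagreement:** the side and scene cameras put the hole 3 to 5 mm apart. They look from opposite sides, so I averaged them, which is well inside the 10 mm clearance.

No check failed.

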